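# Third hand: hold a wound coil against the sprung stop of a jig

### The job

Lift the copper-wire coil up off its spindle, stand it on the bed of the green jig on the white centre line, with one flat side flush against the steel stop plate, and press it against the plate with a steady push of about 7 newtons, which drives the sprung plate a little over half of its travel. Finish while still gripping the coil and pressing like that, so that a colleague can clamp it: nothing is released at the end. Do not ram the plate, and leave the other things on the bench where they are.

Things in the scene. Friction and masses are not known exactly. Their poses are not given: they have to be found in the camera images.
- coil_center (a point): centre (half-way up) of the loose coil to handle: square bobbin, about 220 g, 44 x 44 mm, 44 mm high; white flanges (5 mm thick) top and bottom, copper wire wound flush with them between, a 15 mm square through hole along z (up). x and y are square to its four identical flat sides; any may go to the plate. It starts upright, threaded on its spindle, underside 16 mm above the bench.
- spindle: fixed stand on which the copper coil starts; origin on the bench under the upright post. Round base 60 mm across, 8 mm thick; brass collar 30 mm across up to 16 mm above the bench (the coil rests on it); 10 mm round post, tip 73 mm above the bench. Two more such stands carry other things; which stands where changes.
- jig: fixed green jig; origin at bench level, x from the open side of the bed towards the stop plate, y along the plate, z up. Base x -70 to 90 mm, 124 mm wide; its flat top, the bed, is 20 mm above the bench, with a white line along y = 0. Green block behind the plate: x 55 to 85 mm, 84 mm wide, top 60 mm above the bench; brass clamp screws at x 70, y +-53 mm, top 44 mm above the bench.
- stop_face (a point): centre of the front face of the sprung steel stop plate (64 mm wide along y, 36 mm high from 2 to 38 mm above the bed, 8 mm thick), which looks to the jig's -x. At rest it is at x = 30 mm, y = 0, z = 42 mm in the jig's frame; it moves with the plate.
- stop_plate (a joint): how far the stop plate is pushed in along the jig's +x, m: 0 at rest, 0.015 at its hard end. Linear spring of 800 N/m without preload, so 7 N is 0.00875 m and the hard end comes at 12 N. Two brass pins with red ends come out of the back of the jig as it goes in.
- coil_green_center (a point): centre of another square coil of the same size, green wire and black flanges, on its own spindle; leave alone
- tape_center (a point): centre of a yellow tape roll, 60 mm across and 25 mm high, lying on the collar of its own spindle; leave alone
- screwdriver_grip (a point): handle of a red screwdriver, 170 mm long, lying at the back; leave alone
- loupe_center (a point): centre of a black eyeglass loupe, 42 mm across, 34 mm high; leave alone
- tin: round aluminium tin, 56 mm across, 18 mm high, origin at its underside; leave alone
- blank: brass disc, 48 mm across, 6 mm thick, origin at its underside; leave alone
- oil_jar_center (a point): centre of a small amber jar with black cap, 32 mm across, 45 mm high; leave alone
Things that resemble listed ones, but are neither listed nor needed, are in the scene too. Of the things shaped like the part that bears coil_center, the copper one is meant.

How it is judged (in metres and radians):
On the way:
1. the copper coil is lifted clear over the tip of its spindle (z of coil_center in the frame of spindle above 0.096 m), for 0.1 s.
At the end, for the whole second after the job is handed in: The fingers still grip the coil (over 2 N) and it presses on the stop plate with 4 to 10 N through the last second: at rest, upright within 0.1 rad, on the bed within 4 mm, a flat side square to the plate within 0.1 rad, centre within 10 mm of the white line (contact force between coil and stop_plate between 4 and 10 N and contact force between coil and the fingers above 2 N and z of coil_center in the frame of jig between 0.038 and 0.046 m and y of coil_center in the frame of jig between -0.01 and 0.01 m and angle between coil_center's own z axis and vertical below 0.1 rad and (angle between the x axis of coil_center and the x axis of jig, either way round below 0.1 rad or angle between the y axis of coil_center and the x axis of jig, either way round below 0.1 rad) and linear speed of coil below 0.01 m/s); the arm keeps its last pose, push and grip.
It fails at once if the stop plate is rammed (over 20 N from the coil) (contact force between coil and stop_plate above 20 N).
It fails at once if another thing on the bench is disturbed (moved over 25 mm) (distance of any of coil_green_center, tape_center, screwdriver_grip, loupe_center, tin, blank, oil_jar_center from where it was at the start of the episode above 0.025 m).
It also fails if it takes over 48 s, if anything falls off the work surface, if the arm or the gripper's body presses on something with over 40 N, if the wrist force passes 120 N, or if a joint passes its speed limit or range.

### The arm

A 7-joint arm with a two-finger parallel gripper is mounted at the origin on the work surface. World frame = base frame: x ahead of the robot, y to its left, z up, the work surface at z = 0. Lengths are in mm, angles in rad, forces in N, time in s.
With the tool pointing down it reaches from about 425 to 975 mm from the base axis. Payload 16.7 kg.
Tool frame: the origin (TCP) lies at the centre of the arm's flange, where the gripper is bolted on; the fingertips stand 173 mm ahead of it and the grasp point (between the pads) lies 155 mm ahead of it; z points along the fingers, y is the direction in which the jaws open and shut (so a half turn about z gives the same grasp; the last joint's range is limited). The gripper opens to 85 mm and grips with 20 to 120 N. Pads are 22 mm wide; open, the fingers measure 114 mm over their backs; the gripper's body (76 mm by 85 mm) begins 54 mm behind the grasp point. The pads swing forward as they close: fully open they stand 13 mm farther back than shut.
Start: joints at [1.075, 0.426, 0.074, 1.606, -0.034, 1.111, -0.067], TCP at [229.391, -634.797, 404.702] pointing down, gripper open.
Joint ranges: [-2.85, 2.85], [-0.5, 2.14], [-1.23, 1.37], [0.21, 2.46], [-1.02, 4.16], [0.16, 2.05], [-2.73, 2.73]. Speed limits (rad/s): [1.89, 1.89, 2.39, 2.39, 3.01, 3.01, 3.01].

### API

Orientations are given as a unit quaternion [w, x, y, z].
In Python, from cell import manip, imaging gives the robot as it stands.
- The arm moves only by the tool play_rows, never from a script. Its argument "rows" is a list of rows, each a list of 7 numbers: the shift along the world's x, y, z in m, then the turn, a rotation vector about the world's x, y, z in degrees, then the opening in per cent of the stroke, from 0 (shut) to 100 (fully open). A call has 1 to 8 rows; each row shifts and turns the commanded pose from where the row before left it; what a row does not reach is not made up. A row lasts 1/10 s, in which the tool goes at most 50 mm and 8.59 degrees, less where a joint would pass 70% of its speed; a pose out of reach is approached as far as the arm can. A call with a gripper value outside its range is refused whole. The fingers move at their own pace and stop on an object; "squeeze" is the grip in N (left out, the last holds). Time passes only in rows, so rows that do not move let the fingers close. It gives the time, the measured TCP pose, the force and the opening at its end, in the units of the state.
- manip.observe(): the state, without advancing time (a new reading comes with each control period).
- imaging.capture(name): name is "scene" or "side" or "wrist"; returns (picture, depth): 420x560x3 uint8, blue, green, red; 420x560 float32, mm along the optical axis (not along the pixel's ray), 0 where there is no reading.
- imaging.camera_info(name): a dict with "fx", "fy", "cx", "cy" (pixels), "pose" (4x4, takes a point from camera to world coordinates). Camera axes: x right, y up, looking along -z (the intrinsics and any distortion apply to the point x, -y, -z); pixel columns grow to the right and rows downward; lengths in mm; the calibration is good to about 2 mm. A picture is of the moment at which its call begins: read the wrist's pose just before it. camera_info takes no time and is no camera call; for the wrist camera it gives the pose at the moment of the call.
- manip.hand_in(): hands the job in, once; it reports no verdict.
The state is a dict: "t": time; "joint_pos": joint angles; "qd": joint speeds; "joint_efforts": joint torques, N m; "tool_pos": TCP position; "tool_rot": TCP orientation; "contact_force": force on the tool from outside, world axes, zero at the start; "torque": the same for the moment, N m; "gripper_width": opening from 0.0 (shut) to 1.0 (fully open).
Only numpy, scipy, OpenCV 4.12 (cv2) and the standard library are available. Lean on these libraries where they do the work, as an engineer would, in place of code of your own. Each camera call takes 0.05 s, during which the arm holds its last target. There are 200 camera calls.

## Working session

There is one attempt and no reset: what is moved stays moved. The work goes in short steps, Python scripts to look and compute and a tool call to move; the robot and the scene stay as the last step left them, time stands still between calls to the robot, and variables do not carry over. Pictures are saved under pics/ and viewed, about 8 in all and at most 12, crops included, and the job is handed in when it is done.

Besides the shell and the picture viewer there is one more tool, called after "Emit:" as a command line: name --pt "numbers of a row" for each row, then --argument value for the rest. play_rows: Moves the arm, as the interface text tells. Its arguments: {"type":"object","properties":{"rows":{"type":"array","items":{"type":"array","items":{"type":"number"}}},"squeeze":{"type":"number"}},"required":["rows"]}

```bash
mkdir -p pics; ls
python3 - <<'E'
from cell import manip, imaging
import cv2,numpy as np
s=manip.observe(); print(s)
for n in ("scene","side"):
    p,d=imaging.capture(n); i=imaging.camera_info(n); print(n,{k:(np.round(v,3).tolist() if k=='pose' else v) for k,v in i.items()})
    cv2.imwrite(f"pics/{n}0.png",p); np.savez(f"pics/{n}0.npz",p=p,d=d,**{k:v for k,v in i.items() if k in('fx','fy','cx','cy','pose')})
E
```

```text
pics
{'t': 0.0, 'joint_pos': array([ 1.07450318,  0.42673166,  0.07385078,  1.60660826, -0.03407838,
        1.11077313, -0.06710391]), 'qd': array([-9.71420026e-04,  5.88595256e-05,  2.56308684e-04,  2.36924585e-04,
        8.43917375e-04,  1.77789849e-04, -3.72786481e-04]), 'joint_efforts': array([ 2.59942872e-04, -9.49840021e+01,  3.76076460e+00, -4.63525200e+01,
        1.92181306e-02,  9.99344105e-03, -2.00594724e-05]), 'tool_pos': array([ 229.3452874 , -634.65041262,  404.01012659]), 'tool_rot': array([-6.08971419e-04,  9.85006481e-01,  1.72516188e-01, -1.63886876e-04]), 'contact_force': array([-0.35947793,  0.60895687,  0.92052895]), 'torque': array([0.02289779, 0.0556851 , 0.01408394]), 'gripper_width': 0.9993489616297094}
scene {'fx': 450.98605382540654, 'fy': 450.98605382540654, 'cx': 276.9651735578966, 'cy': 208.0218368846244, 'pose': [[0.783, -0.471, 0.405, 1164.329], [0.621, 0.576, -0.531, -752.733], [0.017, 0.668, 0.744, 1111.63], [0.0, 0.0, 0.0, 1.0]]}
side {'fx': 501.39129902863175, 'fy': 501.39129902863175, 'cx': 279.62748826053104, 'cy': 215.24001212263892, 'pose': [[-0.912, 0.28, -0.3, 195.877], [-0.41, -0.605, 0.682, 876.376], [0.01, 0.745, 0.667, 936.754], [0.0, 0.0, 0.0, 1.0]]}
```

View pics/scene0.png

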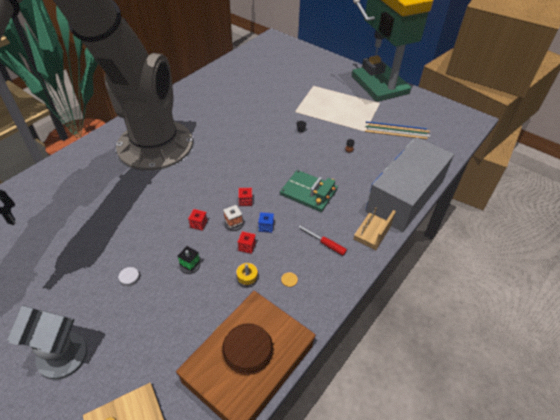

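View pics/side0.png

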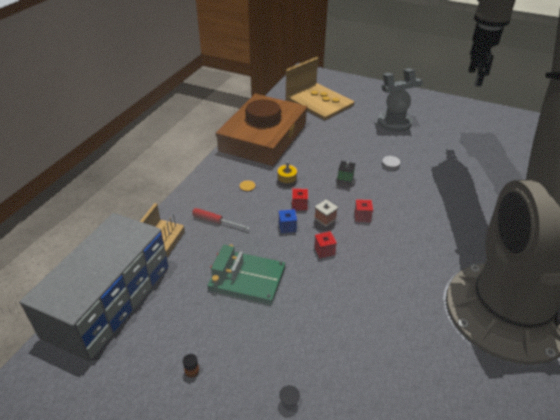

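The scene view shows the copper coil at (233,216), ringed by red and blue blocks, with the jig at (308,189). In the side view the coil is at (326,212) and the jig at (248,275), with its plate and block on the left.

```bash
cat > h.py <<'E'
import numpy as np,cv2
class V:
    def __init__(s,f):
        z=np.load(f); s.p=z['p'];s.d=z['d'];s.T=z['pose'];s.k=[float(z[k]) for k in('fx','fy','cx','cy')]
    def ray(s,u,v):
        fx,fy,cx,cy=s.k; u=np.asarray(u,float);v=np.asarray(v,float)
        c=np.stack([(u-cx)/fx,-(v-cy)/fy,-np.ones_like(u)],-1); return s.T[:3,3],c@s.T[:3,:3].T
    def plane(s,u,v,z):
        o,r=s.ray(u,v); return o+r*((z-o[2])/r[...,2])[...,None]
    def cloud(s):
        v,u=np.mgrid[:s.d.shape[0],:s.d.shape[1]]; o,r=s.ray(u,v); P=o+r*s.d[...,None]; P[s.d==0]=np.nan; return P
E
python3 - <<'E'
from h import *
for n,c in (('scene',{'coil':(233,216),'r1':(246,196),'r2':(198,219),'r3':(247,241),'b':(266,221),'jig':(308,189)}),('side',{'coil':(326,212),'r1':(325,243),'r2':(364,210),'r3':(300,198),'b':(287,220),'jig':(248,275)})):
    V_=V(f'pics/{n}0.npz'); P=V_.cloud(); hsv=cv2.cvtColor(V_.p,cv2.COLOR_BGR2HSV)
    print(n)
    for k,(u,v) in c.items():
        r=16 if k!='jig' else 45
        B=P[v-r:v+r,u-r:u+r].reshape(-1,3); H=hsv[v-r:v+r,u-r:u+r].reshape(-1,3)
        zmax=np.nanpercentile(B[:,2],99.5)
        if k=='jig': 
            m=(H[:,0]>55)&(H[:,0]<95)&(H[:,1]>90)&(B[:,2]>14)
            bed=B[m&(B[:,2]<26)]; blk=B[m&(B[:,2]>50)&(B[:,2]<66)]
            for q in(bed,blk):
                if len(q)>20: print(k,len(q),np.round(q.mean(0)),[np.round(a,2) for a in cv2.minAreaRect(q[:,:2].astype(np.float32))])
        else:
            if k=='coil': m=(B[:,2]>52)&(B[:,2]<64)&(H[:,2]>60)
            else: m=(B[:,2]>zmax-30)&(H[:,1]>120)
            q=B[m]
            print(k,'zmax',np.round(zmax),len(q),np.round(np.nanmedian(q,0)),[np.round(a,2) for a in cv2.minAreaRect(q[:,:2].astype(np.float32))] if len(q)>4 else'')
a=[cv2.imread(f'pics/{n}0.png')[v-45:v+45,u-75:u+75] for n,u,v in(('scene',265,205),('side',315,225))]
a.append(cv2.imread('pics/side0.png')[225:315,180:330]); a.append(cv2.imread('pics/scene0.png')[150:240,260:410])
a=[cv2.resize(x,(400,240),interpolation=2) for x in a]
cv2.imwrite('pics/crop1.png',np.vstack([np.hstack(a[:2]),np.hstack(a[2:])]))
E
```

```text
scene
coil zmax 71.0 159 [ 497. -106.   59.] [array([ 493.61, -104.38]), array([45.88, 45.76]), np.float64(67.38)]
r1 zmax 71.0 114 [459.  -5.  44.] [array([457.96,  -4.78]), array([42.56, 47.54]), np.float64(41.03)]
r2 zmax 48.0 241 [ 413. -179.   42.] [array([ 406.72, -174.68]), array([47.2 , 49.77]), np.float64(19.59)]
r3 zmax 48.0 268 [ 588. -149.   42.] [array([ 578.97, -122.38]), array([ 46.24, 101.53]), np.float64(17.26)]
b zmax 48.0 228 [586. -55.  42.] [array([591.92, -73.7 ]), array([ 48.46, 106.73]), np.float64(20.27)]
jig 670 [584. 147.  20.] [array([599.08, 162.81]), array([155.51, 129.11]), np.float64(8.43)]
jig 164 [658. 168.  60.] [array([657.17, 169.55]), array([29.96, 85.84]), np.float64(9.32)]
side
coil zmax 70.0 202 [489. -97.  60.] [array([ 491.75, -103.53]), array([49.79, 47.37]), np.float64(65.57)]
r1 zmax 47.0 266 [457.   1.  43.] [array([455.27,  -2.76]), array([43.23, 47.29]), np.float64(38.14)]
r2 zmax 48.0 177 [ 406. -173.   43.] [array([ 405.25, -171.5 ]), array([44.09, 49.92]), np.float64(22.89)]
r3 zmax 49.0 287 [ 582. -130.   43.] [array([ 591.04, -136.72]), array([ 60.69, 169.79]), np.float64(20.42)]
b zmax 48.0 242 [579. -43.  43.] [array([583.78, -69.87]), array([ 50.56, 112.86]), np.float64(11.34)]
jig 418 [549. 145.  20.] [array([574.51, 160.72]), array([118.38, 115.3 ]), np.float64(6.97)]
```

View pics/crop1.png

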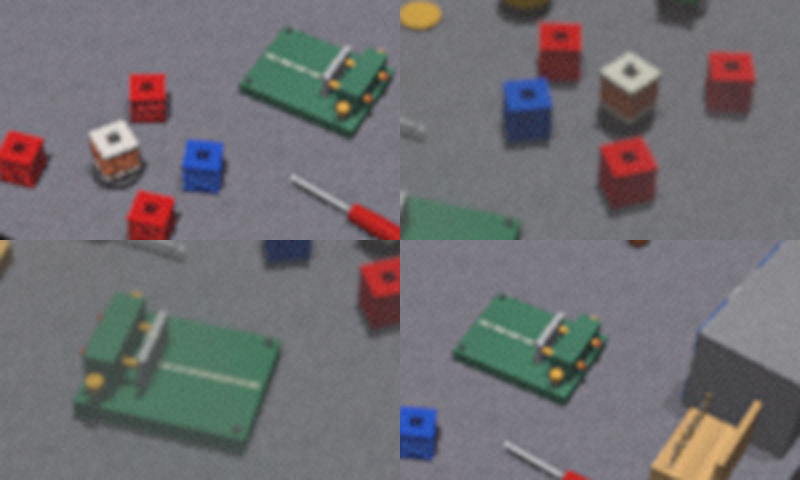

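The views agree on the coil at about (493,-104), height 60 mm and yaw about 66° (equivalently -24°). The jig origin is about (589,160) with its +x axis at about 9°. I'll grip along the 66° axis, where the gaps to the blocks are wide, and fly to a hover first.

Emit:
play_rows --pt "0.019 0.038 0 0 0 -3.1 100" --pt "0.019 0.038 0 0 0 -3.1 100" --pt "0.019 0.038 0 0 0 -3.1 100" --pt "0.019 0.038 0 0 0 -3.1 100" --pt "0.019 0.038 0 0 0 -3.1 100" --pt "0.019 0.038 0 0 0 -3.1 100" --pt "0.019 0.038 0 0 0 -3.1 100" --pt "0.019 0.038 0 0 0 -3.1 100"

```text
t: 0.9
tool_pos: [381.8, -329.1, 404.6]
tool_rot: [-0.0, 0.999, -0.044, -0.0]
contact_force: [1.7, -0.1, -0.4]
gripper_width: 0.999
```

Emit:
play_rows --pt "0.019 0.038 0 0 0 -3.1 100" --pt "0.019 0.038 0 0 0 -3.1 100" --pt "0.019 0.038 0 0 0 -3.1 100" --pt "0.019 0.038 0 0 0 -3.1 100" --pt "0.019 0.038 0 0 0 -3.2 100" --pt "0.019 0.038 0 0 0 -3.2 100" --pt "0 0 0 0 0 0 100" --pt "0 0 0 0 0 0 100"

```text
t: 1.7
tool_pos: [495.6, -102.0, 404.4]
tool_rot: [-0.0, 0.979, -0.205, -0.0]
contact_force: [0.3, -1.3, 0.5]
gripper_width: 0.995
```

```bash
cat >> h.py <<'E'
def snap(n,f):
    from cell import manip,imaging
    i=imaging.camera_info(n); p,d=imaging.capture(n)
    np.savez(f'pics/{f}.npz',p=p,d=d,**{k:v for k,v in i.items() if k in('fx','fy','cx','cy','pose')}); cv2.imwrite(f'pics/{f}.png',p)
    return V(f'pics/{f}.npz')
def st():
    from cell import manip
    s=manip.observe(); q=s['tool_rot']; from scipy.spatial.transform import Rotation as R
    M=R.from_quat([q[1],q[2],q[3],q[0]]).as_matrix()
    print('t%.2f'%s['t'],'tcp',np.round(s['tool_pos'],1),'jawdeg %.1f'%np.degrees(np.arctan2(M[1,1],M[0,1])),'z',np.round(M[:,2],3),'F',np.round(s['contact_force'],1),'w %.3f'%s['gripper_width'],'q',np.round(s['joint_pos'],2)); return s
E
python3 -c "
from h import *
st(); v=snap('wrist','w1'); print(np.round(v.T,2),v.k)"
```

```text
t1.70 tcp [ 495.6 -102.   404.4] jawdeg -113.6 z [-0.001  0.    -1.   ] F [ 0.3 -1.3  0.5] w 0.995 q [ 0.26  0.16 -0.2   1.97  0.04  1.02 -1.94]
[[-4.0000e-01  8.8000e-01  2.5000e-01  5.5963e+02]
 [-9.2000e-01 -3.9000e-01 -1.1000e-01 -1.2856e+02]
 [ 0.0000e+00 -2.7000e-01  9.6000e-01  3.7265e+02]
 [ 0.0000e+00  0.0000e+00  0.0000e+00  1.0000e+00]] [299.3917862807281, 299.3917862807281, 276.95427974312196, 212.25050135469778]
```

View pics/w1.png

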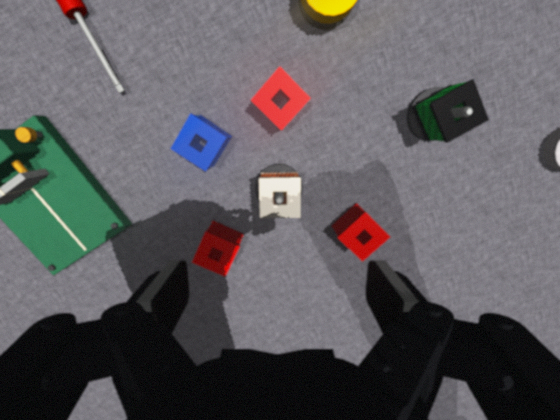

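The wrist view shows the coil square-on at (280,195), with its top flange intact and clear gaps where the fingers will go. The jig's white line runs at the left, from about (30,190) to (85,250). Next I'll measure the coil's top flange.

Run:
```python
from h import *
v=V('pics/w1.npz'); hsv=cv2.cvtColor(v.p,cv2.COLOR_BGR2HSV)
m=((hsv[...,1]<60)&(hsv[...,2]>140)).astype(np.uint8); m[:150]=0;m[240:]=0;m[:,:240]=0;m[:,320:]=0
cs=max(cv2.findContours(m,cv2.RETR_EXTERNAL,cv2.CHAIN_APPROX_NONE)[0],key=cv2.contourArea)[:,0]
print('px',cs.min(0),cs.max(0))
q=v.plane(cs[:,0],cs[:,1],60)[:,:2]
print(cv2.minAreaRect(q.astype(np.float32)))
P=v.cloud(); print('depth top',np.nanmedian(P[200:212,268:292],(0,1)))
# side lines: left & right edges
for side in(0,1):
    pts=[]
    for r in range(180,214):
        c=cs[cs[:,1]==r][:,0]
        if len(c): pts.append(v.plane(c.max()if side else c.min(),r,60)[:2])
    vx,vy,x,y=cv2.fitLine(np.float32(pts),cv2.DIST_HUBER,0,.01,.01).ravel(); print(np.degrees(np.arctan2(vy,vx)),x,y)
# lower row
# white line of jig from wrist
m=((hsv[...,1]<70)&(hsv[...,2]>130)).astype(np.uint8); m[:185]=0;m[255:]=0;m[:,95:]=0;m[:,:28]=0
u=np.argwhere(m)
q=v.plane(u[:,1],u[:,0],20)[:,:2].astype(np.float32); vx,vy,x,y=cv2.fitLine(q,cv2.DIST_HUBER,0,.01,.01).ravel()
print('jigline',len(u),np.degrees(np.arctan2(vy,vx)),x,y,q.min(0),q.max(0))
# jig line in scene/side
for n,b in(('scene',(280,325,178,195)),('side',(235,285,262,290))):
    w=V(f'pics/{n}0.npz'); h=cv2.cvtColor(w.p,cv2.COLOR_BGR2HSV); x0,x1,y0,y1=b
    mm=np.zeros(h.shape[:2],bool); mm[y0:y1,x0:x1]=((h[...,1]<110)&(h[...,2]>130))[y0:y1,x0:x1]; u=np.argwhere(mm); q=w.plane(u[:,1],u[:,0],20)[:,:2].astype(np.float32)
    if len(u)>3: vx,vy,x,y=cv2.fitLine(q,cv2.DIST_HUBER,0,.01,.01).ravel(); print(n,len(u),np.degrees(np.arctan2(vy,vx)),x,y,q.min(0),q.max(0))
```

```text
px [258 177] [301 218]
((491.4783020019531, -101.87818908691406), (45.3672981262207, 45.039100646972656), 66.37460327148438)
depth top [482.91332545 -98.97353184  59.17948265]
-21.961828 500.0124 -82.14722
-22.411705 480.72885 -121.22924
jigline 355 8.699133 567.06525 161.4826 [518.9805  151.80266] [612.588   223.34148]
scene 138 30.612848 556.2729 164.71823 [490.67264 108.53033] [625.9715  235.40182]
side 132 5.4323254 565.19727 158.2397 [519.56036 141.82643] [637.0806  168.83885]
```

The coil is at (491.5,-102), 45 mm square, with its sides at about -22°, which matches the jaw direction. Now I'll descend so the grasp point is at about z 43.

Emit:
play_rows --pt "-0.004 0 -0.03 0 0 0.7 100" --pt "0 0 -0.03 0 0 0 100" --pt "0 0 -0.03 0 0 0 100" --pt "0 0 -0.03 0 0 0 100" --pt "0 0 -0.03 0 0 0 100" --pt "0 0 -0.025 0 0 0 100" --pt "0 0 -0.02 0 0 0 100" --pt "0 0 -0.011 0 0 0 100"

```text
t: 2.55
tool_pos: [490.5, -104.0, 197.2]
tool_rot: [0.0, 0.98, -0.2, -0.001]
contact_force: [-0.6, 0.1, 0.2]
gripper_width: 0.999
```

Emit:
play_rows --pt "0 0 0 0 0 0 80" --pt "0 0 0 0 0 0 70" --pt "0 0 0 0 0 0 60" --pt "0 0 0 0 0 0 50" --pt "0 0 0 0 0 0 40" --pt "0 0 0 0 0 0 30" --pt "0 0 0 0 0 0 30" --pt "0 0 0 0 0 0 30" --squeeze 50

```text
t: 3.35
tool_pos: [491.7, -103.0, 199.8]
tool_rot: [0.0, 0.98, -0.2, 0.001]
contact_force: [-2.9, 0.0, 8.8]
gripper_width: 0.509
```

```bash
python3 -c "
from h import *
st(); snap('wrist','w2')"
```

```text
t3.35 tcp [ 491.7 -103.   199.8] jawdeg -113.0 z [ 0.002 -0.    -1.   ] F [-2.9  0.   8.8] w 0.509 q [ 0.22  0.45 -0.17  2.13  0.14  0.57 -2.02]
```

View pics/w2.png

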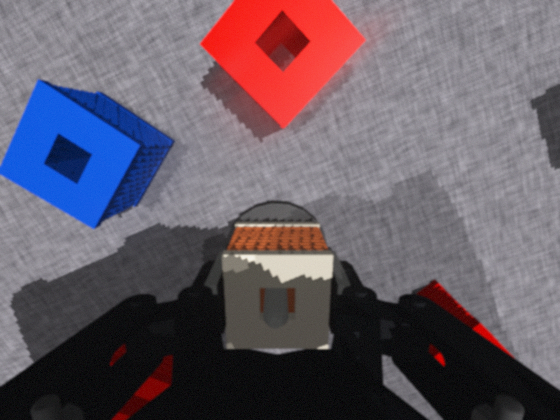

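The opening reads 0.509 × 85 = 43 mm, and the picture shows the coil seated between the pads with the post in its hole at about (275,300). I'll lift it straight up, then carry it to the open side of the jig for a look.

Emit:
play_rows --pt "0 0 0.01 0 0 0 30" --pt "0 0 0.015 0 0 0 30" --pt "0 0 0.02 0 0 0 30" --pt "0 0 0.025 0 0 0 30" --pt "0 0 0.025 0 0 0 30" --pt "0 0 0.02 0 0 0 30" --pt "0 0 0.015 0 0 0 30" --pt "0 0 0 0 0 0 30"

```text
t: 4.2
tool_pos: [491.7, -102.8, 331.3]
tool_rot: [-0.0, 0.98, -0.2, 0.002]
contact_force: [1.1, -0.4, -3.3]
gripper_width: 0.512
```

Emit:
play_rows --pt "-0.002 0.02 0 0 0 4 30" --pt "-0.002 0.035 0 0 0 5 30" --pt "-0.002 0.045 0 0 0 5 30" --pt "-0.002 0.045 0 0 0 5 30" --pt "-0.002 0.045 0 0 0 5 30" --pt "-0.002 0.035 0 0 0 4 30" --pt "0 0.021 0 0 0 4 30" --pt "0 0 0 0 0 0 30"

```text
t: 5.0
tool_pos: [478.7, 146.3, 328.2]
tool_rot: [-0.001, 0.997, 0.082, -0.0]
contact_force: [1.0, 0.5, -3.5]
gripper_width: 0.507
```

```bash
python3 -c "
from h import *
st(); snap('wrist','w3')"
```

```text
t5.00 tcp [478.7 146.3 328.2] jawdeg -80.6 z [-0.001  0.001 -1.   ] F [ 1.   0.5 -3.5] w 0.507 q [-0.04  0.26 -0.44  2.04  0.14  0.86 -1.97]
```

View pics/w3.png

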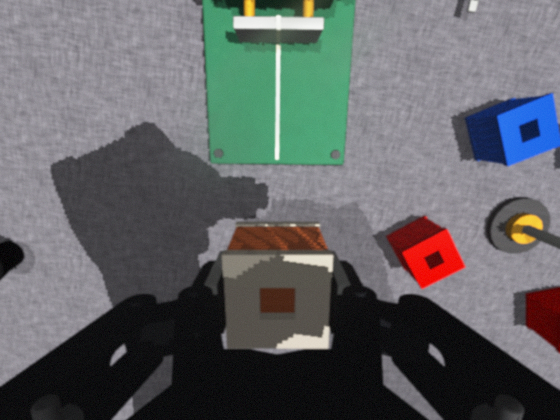

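The coil is held square, the empty spindle is at (525,230), the white line runs at column 278, and the plate is at row 22. I'll measure the jig line, the near edge of the bed, the plate, and the held coil's top.

Run:
```python
from h import *
v=V('pics/w3.npz'); hsv=cv2.cvtColor(v.p,cv2.COLOR_BGR2HSV)
def fit(u,z,name):
    q=v.plane(u[:,1],u[:,0],z)[:,:2].astype(np.float32); a=cv2.fitLine(q,cv2.DIST_HUBER,0,.01,.01).ravel(); print(name,len(u),np.degrees(np.arctan2(a[1],a[0])),a[2:],q.min(0),q.max(0)); return a
W=(hsv[...,1]<60)&(hsv[...,2]>140)
m=W.copy(); m[:40]=0;m[158:]=0;m[:,:262]=0;m[:,292:]=0
L=fit(np.argwhere(m),20,'line')
# near edge: last green row per column
G=(hsv[...,0]>60)&(hsv[...,0]<95)&(hsv[...,1]>90)
E=[]
for c in range(225,335,2):
    r=np.where(G[60:185,c]&(hsv[60:185,c,2]>80))[0]
    if len(r): E.append((60+r.max(),c))
E=np.array(E); print(E[::10].tolist())
e=fit(E,20,'edge')
# plate top: white rows; front edge at larger rows
Fp=[];
for c in list(range(240,270,2))+list(range(288,318,2)):
    r=np.where(W[8:45,c])[0]
    if len(r): Fp.append((8+r.max()+.5,c))
f=fit(np.array(Fp),58,'plate front')
m=W.copy(); m[:8]=0;m[32:]=0;m[:,:228]=0;m[:,330:]=0; u=np.argwhere(m); print('plate px',u.min(0),u.max(0)); 
q=v.plane(u[:,1],u[:,0],58)[:,:2].astype(np.float32); print('plate rect',cv2.minAreaRect(q))
# coil top: coil top z = TCP z - ?
Y=np.array([L[0],L[1]]); Y*=np.sign(Y[0]); C=np.array(L[2:])
for nm,a in(('edge',e),('plate',f)):
    A=np.array([Y,-a[:2]]).T; t=np.linalg.solve(A,np.array(a[2:])-C); p=C+Y*t[0]; print(nm,'at line',p)
P=v.cloud(); B=P[262:340,230:325].reshape(-1,3); print('coil top depth',np.nanmedian(B,0))
r=np.where(np.abs(P[300,:,2]-np.nanmedian(B[:,2]))<6)[0]; print(r.min(),r.max())
z=np.nanmedian(B[:,2])
for c in [(223,254),(333,254),(331,349),(225,349)]: print(v.plane(*c,z)[:2],end=' ')
```

```text
line 557 8.72545 [568.6373  162.23985] [521.2488  152.91628] [612.97284 171.36366]
[[162, 225], [163, 245], [163, 265], [163, 285], [163, 305], [164, 325]]
edge 55 -81.61927 [517.17914 146.71698] [509.27228  102.959435] [523.70734 200.99734]
plate front 30 -81.51665 [612.018   177.28427] [609.1584  142.69733] [617.30786 195.68222]
plate px [ 15 233] [ 30 323]
plate rect ((617.1887817382812, 169.84542846679688), (9.268957138061523, 63.40156555175781), 9.409286499023438)
edge at line [516.08057 154.17365]
plate at line [613.2409  169.08543]
coil top depth [476.13781244 147.11696132 187.35404578]
221 336
[496.52343444 172.06555459] [503.6506659 129.2221308] [459.65199898 120.46949059] [452.05422786 166.04756559]
```

The line, edge and plate agree: the axis is at 8.6°, and edge to plate measures 98 mm against 100 mm given. The coil sits 1.6 mm off the line and its front is about 114 mm from the plate. I'll advance 90 mm, correct sideways, and descend to just above the bed.

Emit:
play_rows --pt "0.007 0.001 0 0 0 -0.4 30" --pt "0.014 0.0025 0 0 0 -0.4 30" --pt "0.016 0.003 0 0 0 0 30" --pt "0.016 0.003 0 0 0 0 30" --pt "0.016 0.0025 0 0 0 0 30" --pt "0.013 0.002 0 0 0 0 30" --pt "0.007 0.0013 0 0 0 0 30" --pt "0 0 0 0 0 0 30"

```text
t: 5.85
tool_pos: [569.2, 158.3, 328.4]
tool_rot: [-0.0, 0.997, 0.071, -0.0]
contact_force: [0.4, 0.4, -1.6]
gripper_width: 0.51
```

Emit:
play_rows --pt "0 0 -0.01 0 0 0 30" --pt "0 0 -0.02 0 0 0 30" --pt "0 0 -0.025 0 0 0 30" --pt "0 0 -0.025 0 0 0 30" --pt "0 0 -0.02 0 0 0 30" --pt "0 0 -0.012 0 0 0 30" --pt "0 0 -0.004 0 0 0 30" --pt "0 0 0 0 0 0 30"

```text
t: 6.65
tool_pos: [568.2, 158.5, 212.6]
tool_rot: [0.0, 0.997, 0.071, -0.0]
contact_force: [-0.2, 0.9, -3.6]
gripper_width: 0.506
```

```bash
python3 -c "
from h import *
st()"
```

```text
t6.65 tcp [568.2 158.5 212.6] jawdeg -81.8 z [-0. -0. -1.] F [-0.2  0.9 -3.6] w 0.506 q [-0.11  0.55 -0.35  1.92  0.28  0.72 -2.05]
```

Run:
```python
from h import *
for _ in range(3): v=snap('wrist','w4'); st()
```

```text
t6.70 tcp [568.5 158.6 213.2] jawdeg -81.8 z [ 0.001  0.    -1.   ] F [ 0.8  0.1 -3. ] w 0.502 q [-0.11  0.55 -0.35  1.92  0.28  0.72 -2.05]
t6.75 tcp [568.6 158.6 213.5] jawdeg -81.8 z [ 0.001  0.    -1.   ] F [ 0.4  0.  -1.3] w 0.506 q [-0.11  0.55 -0.35  1.92  0.28  0.72 -2.05]
t6.80 tcp [568.7 158.6 213.7] jawdeg -81.8 z [ 0.001  0.    -1.   ] F [ 0.6  0.  -2.8] w 0.508 q [-0.11  0.55 -0.35  1.92  0.28  0.72 -2.05]
```

View pics/w4.png

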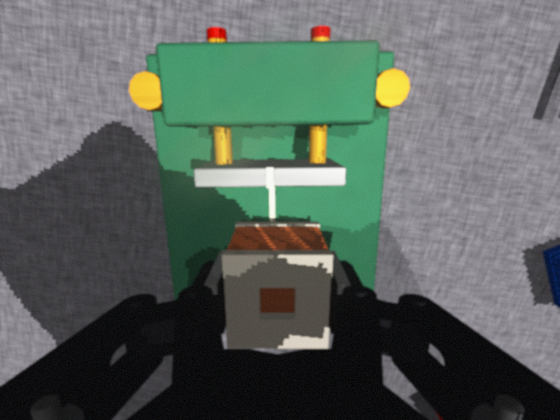

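The coil now hovers over the bed in front of the plate (plate row about 178, line column about 272, coil centre column about 278). I'll measure what is left to correct.

Run:
```python
from h import *
v=V('pics/w4.npz'); hsv=cv2.cvtColor(v.p,cv2.COLOR_BGR2HSV)
W=(hsv[...,1]<60)&(hsv[...,2]>140)
m=W.copy(); m[:190]=0;m[216:]=0;m[:,:260]=0;m[:,285:]=0; u=np.argwhere(m)
q=v.plane(u[:,1],u[:,0],20)[:,:2]; print('line',len(u),q.mean(0))
ax=np.radians(8.6); X=np.array([np.cos(ax),np.sin(ax)]); Y=np.array([-X[1],X[0]])
m=W.copy(); m[:160]=0;m[192:]=0;m[:,:190]=0;m[:,350:]=0; u=np.argwhere(m&(np.abs(np.arange(560)-271)>6)[None])
Q=v.plane(u[:,1],u[:,0],58)[:,:2]; a=Q@X; b=Q@Y
print('plate front X %.1f back %.1f  Y %.1f..%.1f'%(np.percentile(a,2),np.percentile(a,98),b.min(),b.max()), cv2.minAreaRect(Q.astype(np.float32))[2])
print('line Y %.1f  earlier line Y %.1f plateX %.1f'%((q@Y).mean(),np.array([568.64,162.24])@Y,np.array([613.24,169.09])@X))
z=213.5-161.8+22
c=np.array([v.plane(*p,z)[:2] for p in[(222.5,254),(333.5,254),(331.5,349),(224.5,349)]]); print('coil top X',c@X,'Y',c@Y,'centre',c.mean(0)@X,c.mean(0)@Y,'tcp',np.array([568.6,158.6])@X,np.array([568.6,158.6])@Y)
```

```text
line 188 [597.74278596 166.7892994 ]
plate front X 632.6 back 640.1  Y 44.0..107.1 8.780172348022461
line Y 75.5  earlier line Y 75.4 plateX 631.6
coil top X [608.59950982 608.25339121 563.87780758 564.24832574] Y [94.0664537  50.64853791 49.57873956 95.7539444 ] centre 586.2447585876745 72.51191889256447 tcp 585.9231837334999 71.79096575196188
```

Emit:
play_rows --pt "-0.0005 0.0032 -0.002 0 0 0.2 30" --pt "0 0 -0.003 0 0 0 30" --pt "0 0 -0.002 0 0 0 30" --pt "0 0 -0.001 0 0 0 30" --pt "0 0 0 0 0 0 30" --pt "0 0 0 0 0 0 30"

```text
t: 7.4
tool_pos: [567.9, 161.7, 204.7]
tool_rot: [-0.0, 0.997, 0.073, -0.0]
contact_force: [0.3, -0.6, -2.2]
gripper_width: 0.508
```

Emit:
play_rows --pt "0 0 -0.001 0 0 0 30" --pt "0 0 0 0 0 0 30" --pt "0 0 0 0 0 0 30"

```text
t: 7.7
tool_pos: [568.0, 161.7, 204.0]
tool_rot: [-0.0, 0.997, 0.073, 0.0]
contact_force: [-1.9, -1.1, 3.1]
gripper_width: 0.511
```

Emit:
play_rows --pt "0 0 -0.001 0 0 0 30" --pt "0 0 0 0 0 0 30" --pt "0 0 0 0 0 0 30"

```text
t: 8.0
tool_pos: [567.9, 161.7, 203.9]
tool_rot: [0.0, 0.997, 0.073, 0.0]
contact_force: [-8.9, -3.0, 22.1]
gripper_width: 0.508
```

Contact with the bed came at TCP z 204, as predicted. I'll ease up 1.3 mm to shed the load, then close most of the 24 mm gap.

Emit:
play_rows --pt "0 0 0.0013 0 0 0 30" --pt "0.002 0.0003 0 0 0 0 30" --pt "0.004 0.0006 0 0 0 0 30" --pt "0.004 0.0006 0 0 0 0 30" --pt "0.004 0.0006 0 0 0 0 30" --pt "0.003 0.0005 0 0 0 0 30" --pt "0.002 0.0003 0 0 0 0 30" --pt "0 0 0 0 0 0 30"

```text
t: 8.8
tool_pos: [586.9, 164.8, 204.0]
tool_rot: [0.0, 0.997, 0.073, -0.0]
contact_force: [-4.1, -1.3, 6.1]
gripper_width: 0.507
```

Emit:
play_rows --pt "0 0 0 0 0 0 30" --pt "0 0 0 0 0 0 30"

```text
t: 9.0
tool_pos: [586.9, 164.7, 203.9]
tool_rot: [0.0, 0.997, 0.073, -0.0]
contact_force: [-4.3, -0.1, 5.5]
gripper_width: 0.509
```

Emit:
play_rows --pt "0.001 0.00015 0 0 0 0 30" --pt "0.001 0.00015 0 0 0 0 30" --pt "0.001 0.00015 0 0 0 0 30" --pt "0 0 0 0 0 0 30" --pt "0 0 0 0 0 0 30"

```text
t: 9.5
tool_pos: [589.8, 165.2, 204.0]
tool_rot: [0.0, 0.997, 0.073, -0.0]
contact_force: [-6.2, -1.0, 6.0]
gripper_width: 0.509
```

Emit:
play_rows --pt "0.001 0.00015 0 0 0 0 30" --pt "0.001 0.00015 0 0 0 0 30" --pt "0.001 0.00015 0 0 0 0 30" --pt "0 0 0 0 0 0 30" --pt "0 0 0 0 0 0 30"

```text
t: 10.0
tool_pos: [592.7, 165.6, 203.9]
tool_rot: [0.0, 0.997, 0.073, -0.001]
contact_force: [-7.2, -1.3, 7.2]
gripper_width: 0.507
```

Run:
```python
from h import *
for _ in range(4): snap('wrist','w5'); s=st()
```

```text
t10.05 tcp [592.7 165.6 204. ] jawdeg -81.6 z [-0.001 -0.    -1.   ] F [-6.8 -0.2  6.6] w 0.510 q [-0.11  0.59 -0.34  1.87  0.29  0.73 -2.04]
t10.10 tcp [592.7 165.6 204. ] jawdeg -81.6 z [-0.001 -0.    -1.   ] F [-5.3 -1.4  7.9] w 0.506 q [-0.11  0.59 -0.34  1.87  0.29  0.73 -2.04]
t10.15 tcp [592.7 165.6 204. ] jawdeg -81.6 z [-0.001 -0.    -1.   ] F [-5.9 -1.8  7.1] w 0.510 q [-0.11  0.59 -0.34  1.87  0.29  0.73 -2.04]
t10.20 tcp [592.7 165.6 204. ] jawdeg -81.6 z [-0.001 -0.    -1.   ] F [-6.5 -1.2  6.3] w 0.504 q [-0.11  0.59 -0.34  1.87  0.29  0.73 -2.04]
```

The bed still carries about 9 N, so bed friction is mixed into the x force. I'll lift slightly to unload the bed and read the plate force alone.

Emit:
play_rows --pt "0 0 0.0006 0 0 0 30" --pt "0 0 0 0 0 0 30" --pt "0 0 0 0 0 0 30" --pt "0 0 0 0 0 0 30"

```text
t: 10.6
tool_pos: [593.0, 165.5, 204.4]
tool_rot: [-0.0, 0.997, 0.073, -0.0]
contact_force: [-0.5, 0.3, -3.3]
gripper_width: 0.505
```

Run:
```python
from h import *
F=[]
for _ in range(5): v=snap('wrist','w6'); s=st(); F.append(s['contact_force'])
print(np.mean(F,0))
hsv=cv2.cvtColor(v.p,cv2.COLOR_BGR2HSV)
W=(hsv[...,1]<60)&(hsv[...,2]>140)
ax=np.radians(8.6); X=np.array([np.cos(ax),np.sin(ax)]); Y=np.array([-X[1],X[0]])
for r in range(195,260,4): print(r,np.where(W[r,180:370])[0][[0,-1]]+180 if W[r,180:370].any() else None,end=' ')
cv2.imwrite('pics/w6c.png',cv2.resize(v.p[90:370,130:430],None,fx=2,fy=2))
```

```text
t10.65 tcp [592.9 165.5 204.4] jawdeg -81.6 z [-0.  0. -1.] F [-0.7 -0.1 -3.6] w 0.504 q [-0.11  0.59 -0.34  1.87  0.29  0.73 -2.04]
t10.70 tcp [592.9 165.5 204.5] jawdeg -81.6 z [-0.  0. -1.] F [-0.7 -0.1 -2.7] w 0.507 q [-0.11  0.59 -0.34  1.87  0.29  0.73 -2.04]
t10.75 tcp [592.9 165.4 204.5] jawdeg -81.6 z [-0. -0. -1.] F [ 0.9  1.2 -2.7] w 0.509 q [-0.11  0.59 -0.34  1.87  0.29  0.73 -2.04]
t10.80 tcp [592.9 165.4 204.5] jawdeg -81.6 z [-0.  0. -1.] F [-0.2 -0.8 -3.7] w 0.506 q [-0.11  0.59 -0.34  1.87  0.29  0.73 -2.04]
t10.85 tcp [592.9 165.5 204.5] jawdeg -81.6 z [-0.  0. -1.] F [-0.4 -0.2 -3.5] w 0.509 q [-0.11  0.59 -0.34  1.87  0.29  0.73 -2.04]
[-0.20830893 -0.00932211 -3.25629738]
195 None 199 None 203 None 207 None 211 None 215 None 219 None 223 None 227 None 231 [260 355] 235 [264 355] 239 [267 354] 243 [269 354] 247 [273 348] 251 None 255 [282 332] 259 [282 332]
```

View pics/w6c.png

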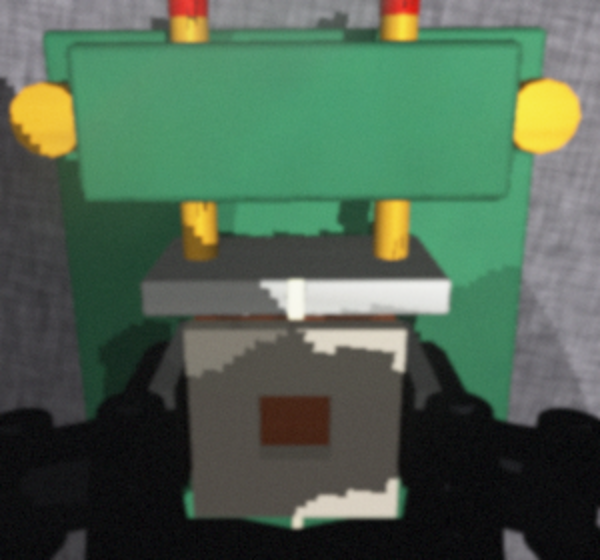

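With the bed unloaded the x force is zero. The coil is centred on the plate's white mark (both at crop column 295) and parallel to it, with the gap nearly closed. I'll now advance gently until contact.

Emit:
play_rows --pt "0.001 0.00015 0 0 0 0 30" --pt "0.001 0.00015 0 0 0 0 30" --pt "0.001 0.00015 0 0 0 0 30" --pt "0 0 0 0 0 0 30" --pt "0 0 0 0 0 0 30" --pt "0 0 0 0 0 0 30"

```text
t: 11.45
tool_pos: [595.8, 165.9, 204.6]
tool_rot: [0.0, 0.997, 0.073, -0.0]
contact_force: [-2.8, -0.2, -2.6]
gripper_width: 0.505
```

Emit:
play_rows --pt "0.001 0.00015 0 0 0 0 30" --pt "0.001 0.00015 0 0 0 0 30" --pt "0.001 0.00015 0 0 0 0 30" --pt "0 0 0 0 0 0 30" --pt "0 0 0 0 0 0 30" --pt "0 0 0 0 0 0 30"

```text
t: 12.05
tool_pos: [598.8, 166.4, 204.5]
tool_rot: [0.0, 0.997, 0.073, -0.0]
contact_force: [-6.0, -1.1, -0.7]
gripper_width: 0.507
```

Run:
```python
from h import *
F=[]
for _ in range(6): v=snap('wrist','w7'); s=st() if _==5 else __import__('cell').manip.observe(); F.append(s['contact_force'])
print(np.mean(F,0))
```

```text
t12.35 tcp [598.8 166.4 204.5] jawdeg -81.6 z [-0. -0. -1.] F [-5.7 -1.6 -1.5] w 0.509 q [-0.11  0.6  -0.34  1.85  0.29  0.74 -2.04]
[-5.18310987 -1.33048634 -1.03739546]
```

The force is 5.3 N after 6 mm, consistent with the 0.8 N/mm spring. I need about 2.5 mm more.

Emit:
play_rows --pt "0.001 0.00015 0 0 0 0 30" --pt "0.001 0.00015 0 0 0 0 30" --pt "0.0004 0.0001 0 0 0 0 30" --pt "0 0 0 0 0 0 30" --pt "0 0 0 0 0 0 30" --pt "0 0 0 0 0 0 30" --pt "0 0 0 0 0 0 30" --pt "0 0 0 0 0 0 30"

```text
t: 13.15
tool_pos: [601.0, 166.8, 204.5]
tool_rot: [0.0, 0.997, 0.073, -0.0]
contact_force: [-7.2, -1.1, 0.3]
gripper_width: 0.506
```

Run:
```python
from h import *
F=[]
for _ in range(10): v=snap('wrist','w8'); s=st() if _ in(0,9) else __import__('cell').manip.observe(); F.append(s['contact_force'])
print(np.mean(F,0),np.std(F,0))
hsv=cv2.cvtColor(v.p,cv2.COLOR_BGR2HSV)
cv2.imwrite('pics/w8c.png',cv2.resize(v.p[90:370,130:430],None,fx=2,fy=2))
ax=np.radians(8.6); X=np.array([np.cos(ax),np.sin(ax)])
print('TCP X+22.3 = coil front',s['tool_pos'][:2]@X+22.3,'rest plate 631.6-632.6')
```

```text
t13.20 tcp [601.  166.7 204.5] jawdeg -81.6 z [-0.001 -0.    -1.   ] F [-6.6 -2.   0.7] w 0.507 q [-0.11  0.6  -0.34  1.85  0.29  0.74 -2.04]
t13.65 tcp [601.  166.7 204.5] jawdeg -81.6 z [-0.001 -0.    -1.   ] F [-5.6 -0.9  0. ] w 0.508 q [-0.11  0.6  -0.34  1.85  0.29  0.74 -2.04]
[-6.38678243 -1.4224633   0.46106463] [0.53083047 0.49282699 0.58707975]
TCP X+22.3 = coil front 641.5048473679942 rest plate 631.6-632.6
```

View pics/w8c.png

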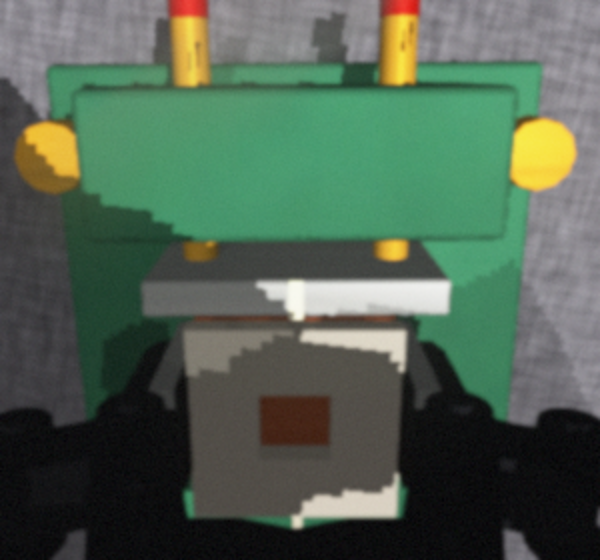

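The pins now stand out at the back, the coil is flush and centred on the mark, and its pose in the grip is unchanged. The push averages 6.5 N, so I'll add a last 0.6 mm, wait, and check that it is steady.

Emit:
play_rows --pt "0.0006 0.0001 0 0 0 0 30" --pt "0 0 0 0 0 0 30" --pt "0 0 0 0 0 0 30" --pt "0 0 0 0 0 0 30" --pt "0 0 0 0 0 0 30" --pt "0 0 0 0 0 0 30" --pt "0 0 0 0 0 0 30" --pt "0 0 0 0 0 0 30"

```text
t: 14.45
tool_pos: [601.6, 166.8, 204.5]
tool_rot: [0.0, 0.997, 0.073, -0.0]
contact_force: [-7.2, -2.5, 1.0]
gripper_width: 0.51
```

Run:
```python
from h import *
from cell import manip
F=[];Z=[]
for _ in range(14): snap('wrist','w9'); s=manip.observe(); F.append(s['contact_force']); Z.append(s['tool_pos'])
st(); F=np.array(F); X=np.array([.9888,.1495,0])
print('push first/second half',-(F[:7]@X).mean(),-(F[7:]@X).mean(),'Fz',F[:,2].mean(),'tcp drift',np.ptp(Z,0))
v=snap('scene','scene9'); a=cv2.imread('pics/scene0.png'); d=cv2.absdiff(a,v.p).max(2)
# listed things: same pixels before/after?
for k,(x,y) in {'green':(189,259),'tape':(247,273),'driver':(325,240),'jar':(350,146),'loupe':(301,126),'blank':(289,280),'tin':(128,276)}.items(): print(k,int(np.percentile(d[y-9:y+9,x-9:x+9],90)),end=' ')
```

```text
t15.15 tcp [601.6 166.9 204.5] jawdeg -81.6 z [-0.001 -0.    -1.   ] F [-7.6 -1.6  0.2] w 0.505 q [-0.11  0.6  -0.34  1.85  0.29  0.74 -2.04]
push first/second half 7.3154394272528895 7.320936924967351 Fz 0.704971866635826 tcp drift [0.03666945 0.0561048  0.05835301]
green 10 tape 11 driver 10 jar 9 loupe 79 blank 10 tin 12
```

The push is a steady 7.3 N with no drift. The other listed things are unchanged in the picture, except at the loupe's spot. The arm never went near there, and now probably hides it from that camera. I'm handing in.

```bash
python3 -c "
from cell import manip
from h import st
print(manip.hand_in()); st()"
```

```text
the job is handed in; nothing more can be done
None
the job is handed in; nothing more can be done
```

I lifted the copper coil off its spindle and carried it to the jig, and handed the job in at about 15 s. It is held upright over the white line with a flat side against the stop plate, still gripped at 50 N and pressing.

- **Push:** it averaged 7.3 N, steady, with under 0.06 mm of TCP drift over the last 0.7 s. The plate had been driven in about 9 mm. This is the force at the wrist; up to about 1 N of it may be bed friction rather than plate force.
- **Bed contact:** the coil's centre is within about 1 mm of its resting height on the bed, and the bed carries only a few newtons.
- **Alignment:** the jaws are within about 0.5° of square to the plate. In the last close view the coil is centred on the plate's white mark and looks upright in the grip.
- **Other things:** the before-and-after comparison showed no change at the green coil, tape, screwdriver, jar, blank and tin. At the loupe's spot the picture did change. The arm never went near it and probably hides it from that camera, but I did not confirm that.

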